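# Rinse and lift out the slide cassette

## Robot

A 7-joint arm with a two-finger parallel gripper is mounted at the origin on a cart in front of the work surface, level with it; the furniture and walls round the work are solid. World frame = base frame: x ahead of the robot, y to its left, z up, the work surface at z = 0. Lengths are in m, angles in degrees, forces in N, time in s.
With the tool pointing down it reaches from about 0.4 to 0.9 m from the base axis. Payload 5.5 kg.
Tool frame: the origin (TCP) lies midway between the tips of the shut fingers; the grasp point (between the pads) lies 19 mm behind it; z points along the fingers, y is the line along which they close (so a half turn about z gives the same grasp; the last joint's range is limited). The gripper opens to 92 mm and grips with 3 to 60 N. Pads are 19 mm wide; open, the fingers measure 130 mm over their backs; the gripper's body (75 mm by 190 mm) begins 47 mm behind the grasp point.
Start: joints at [-52.643, 28.699, -24.465, 88.831, 12.651, 65.22, -12.049], TCP at [0.246, 0.602, 0.227] pointing down, gripper open.
Joint ranges: [-164.97, 164.97], [-17.58, 116.51], [-87.97, 89.64], [11.32, 138.91], [-80.73, 260.73], [10.89, 115.49], [-147.41, 147.41]. Speed limits (degrees/s): [147.25, 147.25, 180, 180, 180, 180, 180].

## Interface

Orientations are given as a 3x3 rotation matrix whose columns are the frame's x, y, z axes.
In Python, from rig import sensors, eyes, robot gives the robot as it stands.
- The arm moves only by the tool play_rows, never from a script. Its argument "deltas" is a list that holds one entry, the list of rows, each a list of 5 numbers: the opening, from -1 (shut) to 1 (fully open), then the shift along the tool's x, y, z in cm, then the turn about the tool's z in rad. A call has 1 to 8 rows; each row is the pose to reach, as a shift and turn from the pose commanded when the call began, along the tool's axes at that moment; what a row does not reach only later rows make up. A row lasts 1/12 s, in which the tool goes at most 41.7 mm and 7.16 degrees, less where a joint would pass 70% of its speed; a pose out of reach is approached as far as the arm can. A call with a gripper value outside its range is refused whole. The fingers move at their own pace and stop on an object; "newtons" is the grip in N (left out, the last holds). Time passes only in rows, so rows that repeat a pose let the fingers close. It gives the time, the measured TCP pose, the force, the opening and the grip force at its end, in the units of the state.
- sensors.state(): the state, without advancing time (a new reading comes with each control period).
- eyes.grab_frame(name): name is "scene" or "side" or "wrist"; returns a dict with "frame" (400x640x3 uint8, red, green, blue), "range_z" (400x640 float32, m along the optical axis (not along the pixel's ray), 0 where there is no reading), "intrinsics" (3x3 intrinsics, pixels), "extrinsics" (4x4, takes a point from world to camera coordinates); the wrist camera has in their place "tool_from_camera" (4x4, takes a point from camera to tool coordinates, whose origin is the TCP and whose axes are the flange's). Camera axes: x right, y up, looking along -z (the intrinsics and any distortion apply to the point x, -y, -z); pixel columns grow to the right and rows downward; lengths in m; the calibration is good to about 2 mm. The wrist camera is an equidistant fisheye: a pixel r from the principal point sees the ray r / f radians off the axis. A picture is of the moment at which its call begins: read the wrist's pose just before it.
- robot.job_done(): hands the job in; it is judged then, once.
The state is a dict: "clock": time; "q": joint angles; "qd": joint speeds; "tau": joint torques, N m; "tool_pos": TCP position; "orientation": TCP orientation; "force": force on the tool from outside, world axes, zero at the start; "moment": the same for the moment, N m; "gripper_width": opening from 0.0 (shut) to 1.0 (fully open); "gripper_force": force on a finger pad.
Only numpy, scipy, OpenCV 4.12 (cv2) and the standard library are available. Lean on these libraries where they do the work, as an engineer would, in place of code of your own. Each camera call takes 0.05 s, during which the arm holds its last target. There are 200 camera calls.

## Task

Give the microscope slides a shot of rinse: press the sprung cap of the fixed spray bottle fully down and let it come back up. Then pinch the two side catches of the slide cassette together to unlatch it, lift it straight up out of its dock, and finish while still holding it by the pinched catches, still and level, about 10 cm above its place in the dock, so that it drains into the tray. Do not disturb the beaker, flask, dish, small porcelain cup and timer standing around it.

Things in the scene. Friction and masses are not known exactly. Their poses are not given: they have to be found in the camera images.
- dock: fixed dock: steel drip tray 170 (x) x 124 (y) x 14 mm with a white holder in it. Origin: centre of the underside, on the bench top; z up. Cassette seat 8 mm above the bench, between end stops (28 mm high) and guides (24 mm high), 1.5 mm play. At +y and -y a cheek 44 mm long stands 41 mm high, 27 to 42 mm from the middle; its lip holds the catch nibs down
- cassette: loose slide cassette, 0.2 kg, latched in the dock, axes as the dock's: white tray 92 (x) x 29 (y) x 38 mm with five glass slides; steel bow handle along x (6 mm thick, top at 81 mm), in its middle a white block 30 x 28 mm with a grey sprung catch on each side (+y, -y). Origin: centre of the underside; z up. The dock holds it fast unless both catches are pinched
- grip (a point): point of the cassette midway between the two catch pads, 70 mm above its origin. Each pad is 26 mm wide (x) and 26 mm high, centred at this height; 52 mm over the outer faces (which look to +y and -y), 38 mm when fully pinched. Legs run down from the pads into the dock; nothing else is beside the pads above the cheeks
- catch_left (a joint): travel (m) of the catch on the cassette's +y side towards the middle: 0 at rest, 0.007 fully pinched; its nib is free of the dock's lip beyond 0.004. Sprung outward: 1.5 N at rest, 5 N fully pinched; it springs back when let go
- catch_right (a joint): the same for the catch on the -y side, positive towards the middle
- spray_bottle: fixed aluminium spray bottle in a dark round foot, 52 mm diameter (foot 72 mm), 150 mm high with its cap, behind the dock as seen from the robot, nozzle towards the dock. Origin: centre of the underside, on the bench top; z up
- cap_top (a point): centre of the top face of the white round spray cap (25 mm diameter, standing 18 mm clear of the black collar below it), 150 mm above the bench when up; it moves with the cap
- spray_cap (a joint): travel (m) of the spray cap downward: 0 up, 0.006 fully down on a hard stop. Sprung up: 1.5 N at the top, 5 N fully down
- petri_dish: bystander: flat glass dish 60 mm diameter, 13 mm high; origin at the centre of its underside
- crucible: bystander: small white porcelain cup 39 mm diameter, 34 mm high; origin at the centre of its underside
- beaker_a: bystander: glass beaker 56 mm diameter, 70 mm high; origin at the centre of its underside
- conical_b: bystander: conical glass flask 64 mm diameter, 104 mm high; origin at the centre of its underside
- bench_timer: bystander: flat white timer 72 x 62 x 20 mm; origin at the centre of its underside
Not all that is in view belongs to the job. Leave any blue look-alike of the cassette alone.

How it is judged (in metres and radians):
On the way, in this order (a step that is already met when the one before it is completed fails the run):
1. the spray cap is pressed down (at least 4.5 of its 6 mm) (value of joint spray_cap above 0.0045 m).
2. the spray cap has come back up (value of joint spray_cap below 0.001 m), for 0.1 s.
3. both catches are pinched in while the cassette still sits in the dock (value of joint each of catch_left, catch_right above 0.004 m and z of cassette in the frame of dock below 0.02 m), for 0.05 s.
At the end, for the whole second after the job is handed in: The cassette is held by the fingers with both catches pinched in more than 4 mm, its underside 6 to 19 cm above its seat in the dock and its middle within 5 cm of the dock's middle seen from above, tilted less than 11 degrees, still (under 3 cm/s) and touching the dock nowhere; the spray cap is up (z of cassette in the frame of dock between 0.068 and 0.2 m and horizontal distance between cassette and dock below 0.05 m and angle between cassette's own z axis and vertical below 0.2 rad and value of joint each of catch_left, catch_right above 0.004 m and contact force between the fingers and cassette above 1 N and contact force between dock and cassette below 0.05 N and linear speed of cassette below 0.03 m/s and value of joint spray_cap below 0.0015 m); the arm keeps its last pose, push and grip.
It fails at once if a bystander (petri dish, crucible, beaker, conical flask, timer) is moved more than 15 mm (distance of any of petri_dish, crucible, beaker_a, conical_b, bench_timer from where it was at the start of the episode above 0.015 m).
It also fails if it takes over 48 s, if anything falls off the work surface, if the arm or the gripper's body presses on something with over 40 N, if the wrist force passes 120 N, or if a joint passes its speed limit or range.

## Working session

There is one attempt and no reset: what is moved stays moved. The work goes in short steps, Python scripts to look and compute and a tool call to move; the robot and the scene stay as the last step left them, time stands still between calls to the robot, and variables do not carry over. Pictures are saved under pics/ and viewed, at most 10 in all, crops included, and the job is handed in when it is done.

Besides the shell and the picture viewer there is one more tool, called after "Emit:" as name(argument=value, ...), one argument or row to a line, values as JSON. play_rows: Moves the arm, as the interface text tells. Its arguments: {"type":"object","properties":{"deltas":{"type":"array","items":{"type":"array","items":{"type":"array","items":{"type":"number"}}}},"newtons":{"type":"number"}},"required":["deltas"]}

```bash
mkdir -p pics
cat > h.py <<'E'
import numpy as np, cv2
from rig import sensors, eyes, robot
def grab(n):
    s=sensors.state(); f=eyes.grab_frame(n); f['s']=s; np.save(f'/tmp/{n}.npy',f,allow_pickle=True); return f
def load(n): return np.load(f'/tmp/{n}.npy',allow_pickle=True).item()
def cloud(f):
    K=f['intrinsics'];z=f['range_z'];v,u=np.mgrid[:400,:640]
    P=np.stack([(u-K[0,2])/K[0,0]*z,-(v-K[1,2])/K[1,1]*z,-z,np.ones_like(z)],-1)
    return (P@np.linalg.inv(f['extrinsics']).T)[...,:3]
E
python3 - <<'E'
from h import *
for n in('scene','side'):
    f=grab(n); cv2.imwrite(f'pics/{n}1.png',f['frame'][...,::-1]); print(f['intrinsics'],f['extrinsics'],f.keys())
s=sensors.state();print(s)
E
```

```text
[[369.60893423   0.         318.58675776]
 [  0.         369.60893423 202.37486561]
 [  0.           0.           1.        ]] [[ 0.44296452 -0.89637948  0.0169195  -0.30706274]
 [ 0.52098124  0.27272062  0.80882755 -0.37373918]
 [-0.72963072 -0.34946717  0.58780245 -0.58158353]
 [ 0.          0.          0.          1.        ]] dict_keys(['frame', 'range_z', 'intrinsics', 'extrinsics', 's'])
[[380.38403797   0.         321.0175273 ]
 [  0.         380.38403797 195.56349673]
 [  0.           0.           1.        ]] [[ 0.97732422 -0.2105162  -0.02281019 -0.55670337]
 [ 0.1087281   0.40647663  0.90716864 -0.14350316]
 [-0.18170189 -0.88907799  0.42014848 -0.92160695]
 [ 0.          0.          0.          1.        ]] dict_keys(['frame', 'range_z', 'intrinsics', 'extrinsics', 's'])
{'clock': 0.1, 'q': array([-52.641744  ,  28.74987675, -24.45354656,  88.88251444,
        12.65056858,  65.21962208, -12.04863367]), 'qd': array([-0.01091238, -0.12257742, -0.0399058 , -0.15628962, -0.03206769,
       -0.0634927 ,  0.02525977]), 'tau': array([-1.13873559e-02, -5.67879009e+01, -5.83819404e+00, -2.79912615e+01,
       -6.89295935e-02,  2.43269425e-02,  1.42390795e-05]), 'tool_pos': array([0.24622744, 0.60090363, 0.22578672]), 'orientation': array([[-9.25368902e-01,  3.79067110e-01, -7.22781677e-04],
       [ 3.79067791e-01,  9.25367574e-01, -1.56937699e-03],
       [ 7.39395274e-05, -1.72623592e-03, -9.99998507e-01]]), 'force': array([ 0.05797994, -0.0056087 ,  0.24349541]), 'moment': array([ 0.01216022, -0.01785898,  0.01498949]), 'gripper_force': 0.0, 'gripper_width': 1.0034546839216714}
```

View pics/scene1.png

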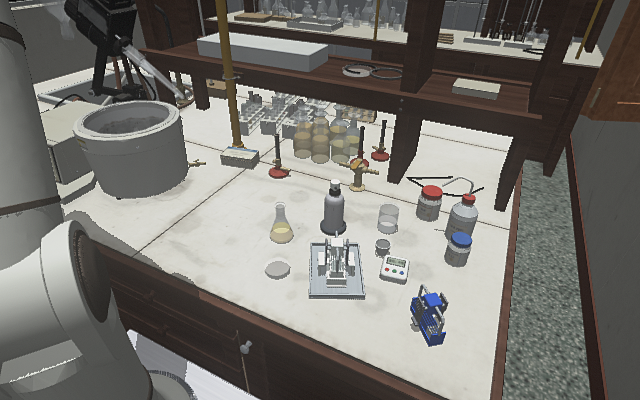

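View pics/side1.png

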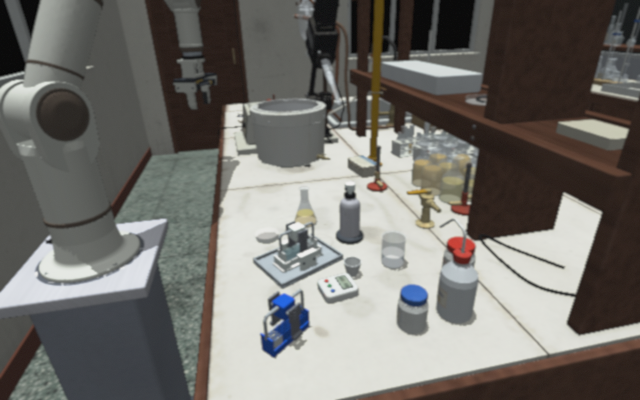

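The white cassette in its dock is at scene (336,262) and side (297,250). The look-alike is the blue one at scene (428,315) and side (285,322). The spray bottle is at scene (335,205), and its look-alikes are the red-capped bottles at (430,200) and (462,215). I choose the white cassette and the aluminium bottle directly behind it.

Run:
```python
from h import *
f=load('scene');g=load('side')
a=cv2.resize(f['frame'][170:305,255:425],(800,600)[:2] and (680,540),interpolation=cv2.INTER_CUBIC);cv2.imwrite('pics/crop1.png',a[...,::-1])
for n,h,c in(('scene',f,(250,160,430,310)),('side',g,(225,170,415,310))):
    P=cloud(h);x0,y0,x1,y1=c;Q=P[y0:y1,x0:x1].reshape(-1,3);Q=Q[(h['range_z'][y0:y1,x0:x1]>0).ravel()]
    def st(l,m): 
        if m.sum(): print(n,l,m.sum(),np.median(Q[m],0).round(4),Q[m].min(0).round(3),Q[m].max(0).round(3))
    z=Q[:,2]
    st('cap',(z>.144)&(z<.158)); 
    st('capall',(z>.135)&(z<.2))
    st('hand',(z>.075)&(z<.1)&(Q[:,0]<.63))
    r=(z>.009)&(z<.019)
    B=np.float32(Q[r][:,:2]); 
    lab=np.zeros((400,640),np.uint8)
    M=(P[...,2]>.008)&(P[...,2]<.02)&(h['range_z']>0);lab[y0:y1,x0:x1]=M[y0:y1,x0:x1]
    k,L,S,C=cv2.connectedComponentsWithStats(lab)
    for i in range(1,k):
        if S[i,4]>60:
            R=cv2.minAreaRect(np.float32(P[L==i][:,:2]));print(n,'z14',S[i],R)
```

```text
scene cap 53 [ 0.6225 -0.0762  0.1495] [ 0.613 -0.088  0.145] [ 0.637 -0.064  0.151]
scene capall 87 [ 0.6194 -0.0775  0.1475] [ 0.609 -0.088  0.135] [ 0.637 -0.064  0.151]
scene hand 754 [ 0.4824 -0.1427  0.0868] [ 0.399 -0.374  0.075] [0.629 0.043 0.1  ]
scene z14 [387 160  25  23  67] ((0.9891654849052429, -0.17259849607944489), (0.03765539079904556, 0.16099371016025543), 75.56819915771484)
scene z14 [269 167  20  10 109] ((0.7893259525299072, 0.19924849271774292), (0.06830757111310959, 0.04362738877534866), 85.96710205078125)
scene z14 [320 219  26  15 175] ((0.6186636686325073, -0.07821739464998245), (0.05639612302184105, 0.06820008158683777), 20.938722610473633)
scene z14 [377 223  20  10  68] ((0.6742590069770813, -0.21052688360214233), (0.024756599217653275, 0.05161069706082344), 10.952335357666016)
scene z14 [270 230  23  12 115] ((0.5200300812721252, 0.022301120683550835), (0.03793859854340553, 0.05945846810936928), 36.48394775390625)
scene z14 [309 242  56  56 414] ((0.4832349419593811, -0.1475336253643036), (0.17384947836399078, 0.12369498610496521), 26.311195373535156)
s
[... 1221 characters left out ...]
ide z14 [253 236  91  50 423] ((0.4856604039669037, -0.14605996012687683), (0.1721634864807129, 0.12579131126403809), 25.726865768432617)
side z14 [274 257  26  15 115] ((0.45338645577430725, -0.17190182209014893), (0.037772465497255325, 0.05664300546050072), 78.78315734863281)
side z14 [381 257  24  10 109] ((0.6848076581954956, -0.21784329414367676), (0.025507230311632156, 0.05121726915240288), 63.854190826416016)
side z14 [299 258  18  11  73] ((0.5016284584999084, -0.18186084926128387), (0.039793092757463455, 0.019692406058311462), 1.3553746938705444)
side z14 [318 269  42  32 809] ((0.5590174794197083, -0.2659171521663666), (0.10082287341356277, 0.07085949182510376), 10.595572471618652)
```

View pics/crop1.png

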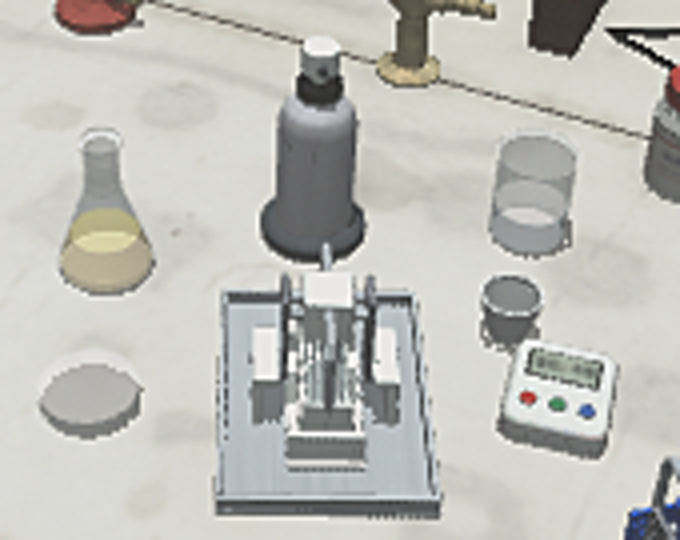

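The crop shows the white cassette in its steel tray, with handle and side cheeks, and the bottle's white cap at crop (321,45), directly behind. The dock is at about (0.485,-0.147) with a yaw of 26°. The cap is at about (0.6245,-0.0765). Next I check the path for obstacles.

Run:
```python
from h import *
A=np.array([.246,.601]);B=np.array([.6245,-.0765])
for n in('scene','side'):
    f=load(n);P=cloud(f)[f['range_z']>0];d=B-A;L=np.linalg.norm(d);d/=L
    t=(P[:,:2]-A)@d;w=(P[:,:2]-A)@np.array([-d[1],d[0]])
    for lo in np.arange(0,L+.2,.1):
        m=(t>=lo)&(t<lo+.1)&(abs(w)<.2)&(P[:,2]>.13)&(P[:,2]<.6)
        if m.sum()>3: print(n,round(lo,1),m.sum(),P[m].min(0).round(2),P[m].max(0).round(2),'w',w[m].min().round(2),w[m].max().round(2))
s=sensors.state();R=s['orientation'];p=s['tool_pos']
for q in([.246,.601,.26],[.6245,-.0765,.2]): print((R.T@(np.array(q)-p)*100).round(2))
```

```text
scene 0.0 87 [0.42 0.59 0.13] [0.47 0.7  0.22] w 0.15 0.2
scene 0.1 1051 [0.42 0.48 0.13] [0.46 0.61 0.22] w 0.11 0.19
scene 0.2 1509 [0.44 0.41 0.13] [0.56 0.49 0.22] w 0.11 0.19
scene 0.3 471 [0.52 0.41 0.13] [0.58 0.43 0.22] w 0.15 0.2
scene 0.7 95 [ 0.61 -0.09  0.13] [ 0.64 -0.06  0.15] w -0.02 0.01
scene 0.9 434 [ 0.88 -0.19  0.24] [ 0.9  -0.13  0.3 ] w 0.17 0.2
side 0.0 2328 [0.18 0.5  0.21] [0.46 0.63 0.57] w -0.09 0.2
side 0.1 200 [0.42 0.48 0.13] [0.47 0.61 0.22] w 0.11 0.2
side 0.2 705 [0.44 0.42 0.13] [0.56 0.49 0.22] w 0.11 0.19
side 0.3 320 [0.53 0.41 0.13] [0.58 0.43 0.22] w 0.15 0.2
side 0.7 101 [ 0.61 -0.09  0.13] [ 0.64 -0.06  0.15] w -0.01 0.01
side 0.9 399 [ 0.88 -0.19  0.24] [ 0.91 -0.14  0.3 ] w 0.17 0.2
[ 0.02 -0.01 -3.42]
[-60.68 -48.34   2.66]
```

Emit:
play_rows(
  deltas=[
    [[-1,0,0,-3.5,0],[-1,0,0,-7,0],[-1,-3,-2.4,-7,-0.05],[-1,-6,-4.8,-7,-0.1],[-1,-9,-7.2,-7,-0.2],[-1,-12,-9.6,-7,-0.3],[-1,-15,-12,-7,-0.4],[-1,-18,-14.4,-7,-0.5]],
  ],
  newtons=20,
)

```text
clock: 0.77
tool_pos: [0.3587, 0.398, 0.2963]
orientation: [[-0.993, -0.116, -0.0], [-0.116, 0.993, -0.001], [0.0, -0.001, -1.0]]
force: [1.1, 0.0, -0.4]
gripper_width: 0.469
gripper_force: 0.0
```

```bash
cat >> h.py <<'E'
def to(*q,yaw=None):
    s=sensors.state();R=s['orientation'];p=s['tool_pos']
    print(s['clock'],p.round(4),'yaw y',np.degrees(np.arctan2(R[1,1],R[0,1])).round(2),'d',(R.T@(np.array(q)-p)*100).round(2),'q',s['q'].round(0),'f',s['force'].round(1),s['gripper_width'],s['gripper_force'])
E
python3 -c "
from h import *
to(.6245,-.0765,.21)"
```

```text
0.7667 [0.3587 0.398  0.2963] yaw y 96.66 d [-20.89 -50.21   8.65] q [-28.  13. -27. 100.   6.  68.  40.] f [ 1.1  0.  -0.4] 0.4691184262298037 0.0
```

Emit:
play_rows(
  deltas=[
    [[-1,-1.5,-3.6,0,-0.1],[-1,-3,-7.2,0,-0.2],[-1,-4.5,-10.8,0,-0.3],[-1,-6,-14.4,0,-0.34],[-1,-7.5,-18,0,-0.34],[-1,-9,-21.6,0,-0.34],[-1,-10.5,-25.2,0,-0.34],[-1,-12,-28.8,0,-0.34]],
  ],
)

```text
clock: 1.43
tool_pos: [0.5099, 0.1251, 0.2966]
orientation: [[-0.9, -0.436, -0.0], [-0.436, 0.9, -0.0], [0.0, -0.0, -1.0]]
force: [0.6, -0.0, -0.3]
gripper_width: 0.007
gripper_force: 0.0
```

```bash
python3 -c "
from h import *
to(.6245,-.0765,.21)"
```

```text
1.4333 [0.5099 0.1251 0.2966] yaw y 115.85 d [ -1.52 -23.14   8.66] q [ -2.  11. -17. 102.   3.  67.  96.] f [ 0.6 -0.  -0.3] 0.006529165425477941 0.0
```

Emit:
play_rows(
  deltas=[
    [[-1,-0.3,-4,0.5,0],[-1,-0.6,-8,1,0],[-1,-0.9,-12,2,0],[-1,-1.2,-16,3,0],[-1,-1.4,-20,4,0],[-1,-1.5,-22.5,5,0],[-1,-1.5,-23,6,0],[-1,-1.5,-23,6,0]],
  ],
)

```text
clock: 2.1
tool_pos: [0.6219, -0.0763, 0.2333]
orientation: [[-0.902, -0.432, -0.005], [-0.432, 0.902, -0.0], [0.005, 0.002, -1.0]]
force: [-0.7, 1.2, -0.0]
gripper_width: 0.009
gripper_force: 0.0
```

Run:
```python
from h import *
f=grab('wrist');to(.6245,-.0765,.21);print(f['intrinsics'],f['tool_from_camera'],f['range_z'].max())
cv2.imwrite('pics/w1.png',f['frame'][...,::-1])
for n in('scene','side'): 
    g=grab(n)
    P=cloud(g);m=(P[...,2]>.146)&(P[...,2]<.153)&(np.hypot(P[...,0]-.625,P[...,1]+.077)<.02);print(n,m.sum(),P[m].mean(0),P[m].min(0),P[m].max(0))
```

```text
2.15 [ 0.622  -0.0736  0.2347] yaw y 115.77 d [-0.1  -0.38  2.47] q [ 11.  24. -10.  92.   4.  64. 117.] f [-0.1 -0.2 -0.4] 0.003418037925912586 0.0
[[309.70691629   0.         320.66728537]
 [  0.         309.70691629 200.574012  ]
 [  0.           0.           1.        ]] [[ 6.83581336e-04  9.56084897e-01  2.93089071e-01  7.91561000e-02]
 [ 9.99999758e-01 -6.92018950e-04 -7.48997708e-05 -3.70578821e-04]
 [ 1.31212651e-04  2.93089051e-01 -9.56085138e-01 -1.59245038e-01]
 [ 0.00000000e+00  0.00000000e+00  0.00000000e+00  1.00000000e+00]] 1.2631968
scene 48 [ 0.62412643 -0.07649254  0.14933095] [ 0.61255019 -0.08673561  0.14602974] [ 0.63939948 -0.0645744   0.15156919]
side 41 [ 0.62733541 -0.07634378  0.148649  ] [ 0.61609937 -0.08680289  0.14639596] [ 0.63954865 -0.06183329  0.15031906]
```

View pics/w1.png

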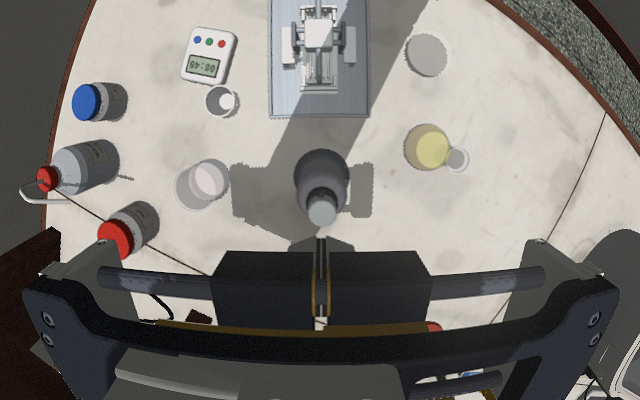

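The wrist view shows the cap at (321,210), just ahead of the shut fingertips at (321,240). The tray and cassette are above it in the picture.

```bash
cat >> h.py <<'E'
def wcloud(f):
    K=f['intrinsics'];z=f['range_z'];v,u=np.mgrid[:400,:640]
    x=(u-K[0,2])/K[0,0];y=(v-K[1,2])/K[1,1];r=np.hypot(x,y)+1e-9;t=np.tan(np.minimum(r,1.4))
    P=np.stack([x/r*t*z,-y/r*t*z,-z,np.ones_like(z)],-1)@f['tool_from_camera'].T
    s=f['s'];return P[...,:3]@s['orientation'].T+s['tool_pos']
E
python3 - <<'E'
from h import *
f=load('wrist');P=wcloud(f)
print(P[210,321],P[60,320],P[20,320])
m=(P[...,2]>.143)&(P[...,2]<.157)&(np.hypot(P[...,0]-.625,P[...,1]+.077)<.03);m[232:]=0
print(m.sum(),P[m].mean(0),(P[m].min(0)+P[m].max(0))/2,np.ptp(P[m],axis=0))
M=(P[...,2]>.078)&(P[...,2]<.1)&(np.hypot(P[...,0]-.485,P[...,1]+.147)<.09);print(M.sum(),cv2.minAreaRect(np.float32(P[M][:,:2])))
to(*P[m].mean(0)[:2],.153)
E
```

```text
[ 0.62425152 -0.07500868  0.15079948] [ 0.50697911 -0.13215812  0.0893291 ] [ 0.47103908 -0.14940658  0.09429319]
721 [ 0.62480135 -0.07499859  0.1503028 ] [ 0.62453399 -0.07401671  0.14816754] [0.02770966 0.02449549 0.01025774]
1647 ((0.48820960521698, -0.14383570849895477), (0.06272274255752563, 0.06088753044605255), 69.75096893310547)
2.25 [ 0.623  -0.0711  0.2368] yaw y 115.99 d [ 0.01 -0.45  8.38] q [ 11.  24. -10.  92.   4.  64. 117.] f [-1.1  0.8  1. ] 0.004512788879012089 0.0
```

Emit:
play_rows(
  deltas=[
    [[-1,0,-0.2,1,0],[-1,0,-0.4,3,0],[-1,0,-0.5,4.5,0],[-1,0,-0.5,6,0],[-1,0,-0.5,7,0],[-1,0,-0.5,7.3,0],[-1,0,-0.5,7.3,0],[-1,0,-0.5,7.3,0]],
  ],
)

```text
clock: 2.92
tool_pos: [0.626, -0.0773, 0.1644]
orientation: [[-0.9, -0.437, 0.001], [-0.437, 0.9, 0.0], [-0.001, -0.0, -1.0]]
force: [-0.5, -1.0, -1.0]
gripper_width: 0.003
gripper_force: 0.0
```

Run:
```python
from h import *
to(.625,-.0757,.144)
for n in('wrist',):
    f=grab(n);P=wcloud(f);m=(P[...,2]>.143)&(P[...,2]<.157)&(np.hypot(P[...,0]-.625,P[...,1]+.077)<.03);m[236:]=0
    print(m.sum(),P[m].mean(0),(P[m].min(0)+P[m].max(0))/2,np.ptp(P[m],axis=0))
to(.625,-.0757,.144)
```

```text
2.9167 [ 0.626  -0.0773  0.1644] yaw y 115.9 d [0.03 0.18 2.04] q [ 11.  29.  -9.  95.   5.  56. 116.] f [-0.5 -1.  -1. ] 0.003302876702835116 0.0
431 [ 0.61800717 -0.0785137   0.14860024] [ 0.6198532  -0.07632468  0.14792693] [0.01721039 0.02016717 0.00984143]
2.9667 [ 0.6263 -0.0775  0.1648] yaw y 115.88 d [0.04 0.22 2.08] q [ 11.  29.  -9.  95.   5.  56. 116.] f [-1.1  0.4  0.4] 0.00437523758740765 0.0
```

Emit:
play_rows(
  deltas=[
    [[-1,0,0.1,0.5,0],[-1,0,0.1,1,0],[-1,0,0.1,1.4,0],[-1,0,0.1,1.7,0],[-1,0,0.1,1.95,0],[-1,0,0.1,2.1,0],[-1,0,0.1,2.1,0],[-1,0,0.1,2.1,0]],
  ],
)

```text
clock: 3.63
tool_pos: [0.6254, -0.0768, 0.1442]
orientation: [[-0.9, -0.436, 0.001], [-0.436, 0.9, -0.0], [-0.001, -0.0, -1.0]]
force: [-4.2, -0.0, 10.6]
gripper_width: 0.006
gripper_force: 5.4
```

Emit:
play_rows(
  deltas=[
    [[-1,0,0,-1,0],[-1,0,0,-3,0],[-1,0,0,-5,0],[-1,0,0,-7.5,0],[-1,0,0,-8,0],[0.5,2,0,-8,0],[1,4,0,-8,0],[1,4,0,-8,0]],
  ],
)

```text
clock: 4.3
tool_pos: [0.5858, -0.0971, 0.2222]
orientation: [[-0.901, -0.433, -0.003], [-0.433, 0.901, -0.002], [0.004, -0.0, -1.0]]
force: [-1.2, -0.7, -0.5]
gripper_width: 0.178
gripper_force: 0.0
```

Run:
```python
from h import *
to(.485,-.147,.2)
for n in('scene','side'):
    g=grab(n);P=cloud(g);m=(P[...,2]>.140)&(P[...,2]<.156)&(np.hypot(P[...,0]-.625,P[...,1]+.077)<.02);print('cap',P[m][:,2].max())
f=grab('wrist');P=wcloud(f);to(.485,-.147,.2)
cv2.imwrite('pics/w2.png',f['frame'][...,::-1])
```

```text
4.3 [ 0.5858 -0.0971  0.2222] yaw y 115.68 d [11.24 -0.13  2.26] q [ 14.  22.  -9.  98.   4.  61. 119.] f [-1.2 -0.7 -0.5] 0.17764014436702022 0.0
cap 0.15244884434958128
cap 0.15057245556618443
4.45 [ 0.5893 -0.0943  0.2226] yaw y 115.84 d [11.69 -0.2   2.25] q [ 14.  22.  -9.  98.   4.  61. 119.] f [ 0.9 -0.2  0.2] 0.3042930478340161 0.0
```

View pics/w2.png

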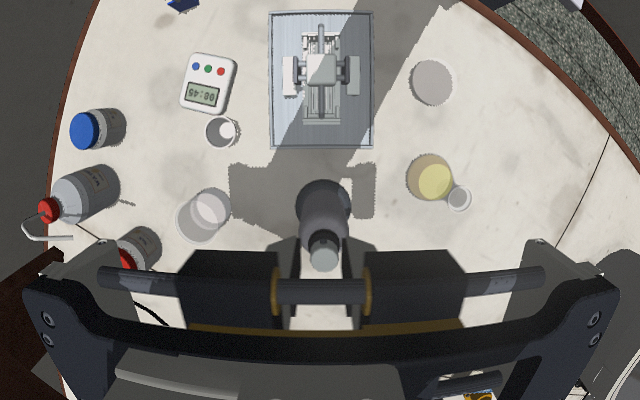

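The cap is back up. The cassette block is at (321,68), with its catches at (292,70) and (351,70), and the tray spans columns 268–374. I measure the block and tray from this view.

Run:
```python
from h import *
f=load('wrist');P=wcloud(f)
d=np.hypot(P[...,0]-.485,P[...,1]+.147)
B=(P[...,2]>.075)&(P[...,2]<.1)&(d<.07)
a=np.radians(25.9);ux=np.array([np.cos(a),np.sin(a)]);uy=np.array([-ux[1],ux[0]])
print('all high',B.sum(),cv2.minAreaRect(np.float32(P[B][:,:2])))
Y=(P[...,:2]-[.485,-.147])@np.stack([ux,uy],1)
C=B&(abs(Y[...,0])<.025)
print('block x',np.percentile(Y[C][:,0],[1,99]),'y',np.percentile(Y[C][:,1],[1,99]))
for lo in(.075,.08,.085,.09,.095):
    m=C&(P[...,2]>lo)&(P[...,2]<lo+.005);print(lo,m.sum(),np.percentile(Y[m],[1,50,99],axis=0).round(4).tolist() if m.any() else '')
T=((P[...,2]>.009)&(P[...,2]<.02)&(d<.125)).astype(np.uint8)
k,L,S,_=cv2.connectedComponentsWithStats(T)
for i in range(1,k):
    if S[i,4]>100: print('tray',S[i],cv2.minAreaRect(np.float32(P[L==i][:,:2])))
```

```text
all high 1840 ((0.4833846390247345, -0.14596281945705414), (0.07858788967132568, 0.056520819664001465), 61.369529724121094)
block x [-0.02304212  0.02307827] y [-0.0241183   0.02723812]
0.075 16 [[-0.0102, -0.0206], [0.0063, -0.0103], [0.0137, 0.0205]]
0.08 221 [[-0.0114, -0.021], [0.0039, 0.0101], [0.0141, 0.0244]]
0.085 120 [[-0.0249, -0.0253], [0.0075, 0.0007], [0.0248, 0.0232]]
0.09 1104 [[-0.0207, -0.0241], [-0.0005, 0.0016], [0.0222, 0.0273]]
0.095 123 [[-0.0132, -0.0108], [0.0009, 0.0007], [0.0122, 0.0134]]
tray [ 268    9  107  141 1852] ((0.4835945963859558, -0.14586812257766724), (0.17038244009017944, 0.12502004206180573), 25.966999053955078)
tray [215  56  22  57 627] ((0.5383753180503845, -0.2500993609428406), (0.06803815066814423, 0.02268047071993351), 15.017130851745605)
tray [411  61  12  39 312] ((0.4317551255226135, -0.042261771857738495), (0.04708489030599594, 0.014733724296092987), 27.3054256439209)
tray [311  87   8  26 136] ((0.510958731174469, -0.14101223647594452), (0.029882505536079407, 0.008244674652814865), 25.740541458129883)
```

Emit:
play_rows(
  deltas=[
    [[1,3,0,0,0],[1,6,-0.1,0,0],[1,9,-0.1,0.5,0],[1,11,-0.1,2,0],[1,11.7,-0.1,4,0],[1,11.7,-0.1,5,0],[1,11.7,-0.1,5,0],[1,11.7,-0.1,5,0]],
  ],
)

```text
clock: 5.12
tool_pos: [0.4854, -0.1452, 0.1725]
orientation: [[-0.899, -0.437, -0.0], [-0.437, 0.899, 0.001], [-0.0, 0.001, -1.0]]
force: [-0.1, 0.3, 1.2]
gripper_width: 0.885
gripper_force: 0.0
```

Run:
```python
from h import *
f=grab('wrist');to(.4845,-.1463,.061);P=wcloud(f)
cv2.imwrite('pics/w3.png',f['frame'][...,::-1])
T=((P[...,2]>.009)&(P[...,2]<.02)&(np.hypot(P[...,0]-.485,P[...,1]+.147)<.125)).astype(np.uint8)
k,L,S,_=cv2.connectedComponentsWithStats(T)
for i in range(1,k):
    if S[i,4]>400: print('tray',S[i],cv2.minAreaRect(np.float32(P[L==i][:,:2])))
```

```text
5.1667 [ 0.486  -0.1454  0.1731] yaw y 115.96 d [ 0.18 -0.02 11.21] q [ 20.  16.  -8. 113.   3.  51. 127.] f [ 0.1 -0.2 -0.2] 0.9260428082931748 0.0
tray [ 260  101  122  154 2351] ((0.48339444398880005, -0.14619103074073792), (0.17032688856124878, 0.12489847093820572), 26.079694747924805)
tray [205 154  22  62 807] ((0.5381507277488708, -0.2517998516559601), (0.06649412959814072, 0.022453777492046356), 11.640872955322266)
```

View pics/w3.png

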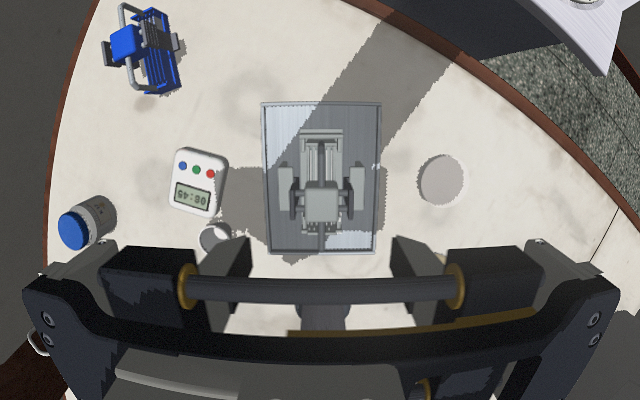

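The open fingers at (235,270) and (405,270) straddle the cassette block at (321,200) symmetrically, so I descend.

Emit:
play_rows(
  deltas=[
    [[1,0.2,0,2,0],[1,0.2,0,4.5,0],[1,0.2,0,7,0],[1,0.2,0,9,0],[1,0.2,0,10.5,0],[1,0.2,0,11.3,0],[1,0.2,0,11.3,0],[1,0.2,0,11.3,0]],
  ],
)

```text
clock: 5.83
tool_pos: [0.4836, -0.1468, 0.0602]
orientation: [[-0.9, -0.437, 0.001], [-0.437, 0.9, 0.0], [-0.001, -0.0, -1.0]]
force: [0.5, -0.5, -0.2]
gripper_width: 1.001
gripper_force: 0.0
```

Run:
```python
from h import *
to(.484,-.1462,.06)
f=grab('side');cv2.imwrite('pics/s2.png',cv2.resize(f['frame'][160:310,215:405],(760,600),interpolation=cv2.INTER_CUBIC)[...,::-1])
```

```text
5.8333 [ 0.4836 -0.1468  0.0602] yaw y 115.9 d [-0.06  0.04  0.02] q [ 20.  26.  -7. 117.   5.  37. 125.] f [ 0.5 -0.5 -0.2] 1.0014831009777807 0.0
```

View pics/s2.png

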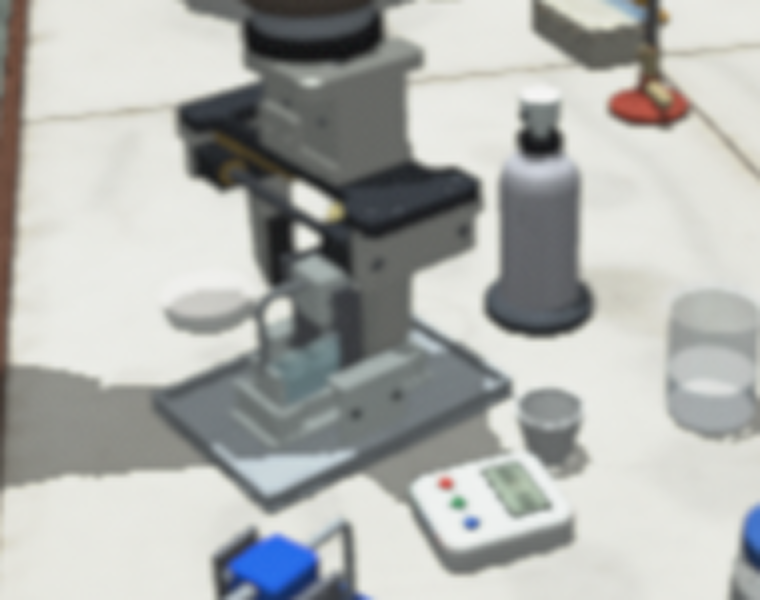

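The crop shows the fingers straddling the cassette block at (320,290), above the cheek and clear of its surroundings. I pinch.

Emit:
play_rows(
  deltas=[
    [[-1,0,0,0,0],[-1,0,0,0,0],[-1,0,0,0,0],[-1,0,0,0,0],[-1,0,0,0,0],[-1,0,0,0,0],[-1,0,0,0,0],[-1,0,0,0,0]],
  ],
  newtons=25,
)

```text
clock: 6.55
tool_pos: [0.4825, -0.1471, 0.0598]
orientation: [[-0.9, -0.436, -0.0], [-0.436, 0.9, 0.0], [-0.0, 0.0, -1.0]]
force: [1.5, 0.9, 0.8]
gripper_width: 0.473
gripper_force: 3.7
```

Emit:
play_rows(
  deltas=[
    [[-1,0,0,0,0],[-1,0,0,0,0],[-1,0,0,0,0],[-1,0,0,0,0],[-1,0,0,0,0],[-1,0,0,0,0]],
  ],
)

```text
clock: 7.05
tool_pos: [0.4824, -0.1469, 0.0602]
orientation: [[-0.9, -0.436, -0.0], [-0.436, 0.9, 0.0], [0.0, 0.0, -1.0]]
force: [-2.5, 1.2, 6.2]
gripper_width: 0.373
gripper_force: 25.0
```

Emit:
play_rows(
  deltas=[
    [[-1,0,0,-0.3,0],[-1,0,0,-0.8,0],[-1,0,0,-1.5,0],[-1,0,0,-2.2,0],[-1,0,0,-3,0],[-1,0,0,-3.8,0],[-1,0,0,-4.6,0],[-1,0,0,-5.2,0]],
  ],
)

```text
clock: 7.72
tool_pos: [0.4829, -0.1473, 0.113]
orientation: [[-0.9, -0.436, 0.001], [-0.436, 0.9, -0.0], [-0.001, -0.001, -1.0]]
force: [0.2, -0.6, -0.9]
gripper_width: 0.372
gripper_force: 25.0
```

Emit:
play_rows(
  deltas=[
    [[-1,0,0,-0.8,0],[-1,0,0,-1.8,0],[-1,0,0,-2.8,0],[-1,0,0,-3.8,0],[-1,0,0,-4.5,0],[-1,0,0,-4.9,0],[-1,0,0,-5,0],[-1,0,0,-5,0]],
  ],
)

```text
clock: 8.38
tool_pos: [0.4826, -0.1472, 0.162]
orientation: [[-0.9, -0.436, 0.0], [-0.436, 0.9, -0.0], [-0.0, -0.0, -1.0]]
force: [-0.9, -0.1, -2.7]
gripper_width: 0.371
gripper_force: 25.0
```

Emit:
play_rows(
  deltas=[
    [[-1,0,0,0,0],[-1,0,0,0,0],[-1,0,0,0,0],[-1,0,0,0,0],[-1,0,0,0,0],[-1,0,0,0,0]],
  ],
)

```text
clock: 8.88
tool_pos: [0.4824, -0.1471, 0.1615]
orientation: [[-0.9, -0.436, -0.0], [-0.436, 0.9, 0.0], [0.0, 0.0, -1.0]]
force: [0.3, 1.1, -1.7]
gripper_width: 0.374
gripper_force: 25.0
```

Run:
```python
from h import *
to(.484,-.1462,.16)
f=grab('side');cv2.imwrite('pics/s3.png',cv2.resize(f['frame'][140:310,215:405],(660,590),interpolation=cv2.INTER_CUBIC)[...,::-1])
```

```text
8.8833 [ 0.4824 -0.1471  0.1615] yaw y 115.86 d [-0.18  0.01  0.15] q [ 21.  17.  -8. 114.   3.  50. 127.] f [ 0.3  1.1 -1.7] 0.37407545773249906 24.997238516807556
```

View pics/s3.png

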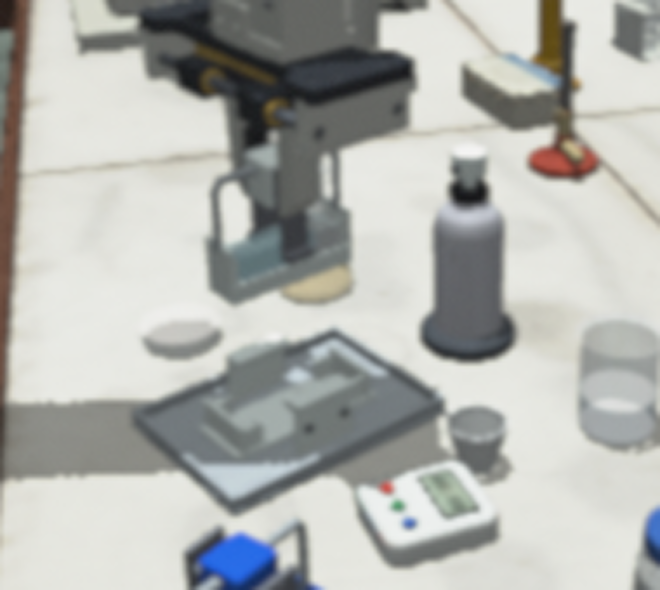

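The cassette hangs level at crop (280,240), held by its pinched catches about 10 cm above the empty dock at (290,420). The bystanders have not moved and the cap is up, so I hand it in.

```bash
python3 -c "
from rig import robot
print(robot.job_done())"
```

```text
the job is handed in; nothing more can be done
None
```

The spray cap was pressed to its stop and came back up, and the cassette was unlatched and is held level by its pinched catches about 10 cm above the dock; the job is handed in, but no verdict came back.

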